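# Set the eccentric cam and slide the heel lift home

## Task

On the green cam jig, turn the cam by pushing its upright black handle until the cam's low point (red mark) faces the slide's nose, and only then push the slide by its blue rear plate fully home against the two brass stops. Use light fingertip pushes only: grip nothing, leave the leather heel lift lying in the slide's tray, and leave the things around the jig where they are. Finish with the cam still at its low point and the slide home.

Things in the scene. Friction and masses are not known exactly. Their poses are not given: they have to be found in the camera images.
- cam_jig: Cam jig bolted to the table: green base plate 250 x 112 x 12 mm. Origin at the centre of the plate's underside; its x axis runs along the plate in the slide's forward direction (from the blue push plate towards the cam), y to the left of that, z up. The slide runs between two steel rails (tops at 30 mm); two brass stop posts, tops at 32 mm, stand 32 mm either side of the centre line at x = +18 mm.
- cam_pivot (a point): Point on the cam's vertical pivot axis, 40 mm above the table, on the jig's centre line 80 mm ahead of the plate's centre. The cam is a steel disc of 72 mm diameter, 14 to 30 mm above the table, whose centre is 14 mm off the pivot towards the handle: its edge is 22 mm from the pivot at the low point (opposite the handle) and 50 mm at the high point. The pivot's head reaches 47 mm.
- cam_lever: The turning part: steel cam disc, lever arm and black handle. Origin on the pivot axis at table height; its x axis points along the lever arm to the handle, its low point lies on -x, z up.
- follower_slide: The sliding part: tray, nose and blue push plate. Origin at table height below the middle of the tray's front shoulders; x axis forward along the jig. Nose tip 45 mm ahead of the origin, rear face 84 mm behind it.
- cam_handle (a point): Middle of the straight part of the upright black round handle (20 mm diameter, from 42 to 94 mm above the table), 80 mm from the pivot, this point 70 mm above the table. The lever arm below it is 16 mm wide with its top at 41 mm. The lever turns stiffly (about 6 N sideways at the handle) and stays where it is left; more than 45 N on the lever counts as gripping or forcing it.
- cam_low_point (a point): Point on the cam's edge at its low point, 22 mm from the pivot, opposite the handle, on the disc's top 30 mm above the table; a short red line on the disc leads to it.
- cam_turn (a joint): Turn of the cam in rad, counter-clockwise from above positive; 0 when the low point faces the slide's nose squarely, that is with the handle pointing straight forward along the jig's x axis, away from the slide. Range -0.8 to 2.5, no detent; it starts between 1.0 and 2.2, with the handle on the left of the jig (jig +y), so the handle must be pushed clockwise.
- push_face (a point): Centre of the flat rear face of the slide's blue push plate, 52 mm above the table. The plate is 82 mm wide, 12 mm thick, from 25 to 67 mm above the table, and faces jig -x. Push it along jig +x. The slide is a 84 x 90 mm aluminium tray; its nose, 24 mm wide and 45 mm long with a red line on top, points at the cam.
- slide_travel (a joint): Forward travel of the slide in m: 0 fully back (start), 0.045 fully home, where its front shoulders meet the two brass stops. It slides with about 3 N friction and has no spring; more than 60 N on it counts as forcing it. With the cam turned away from its low point the nose runs against the disc 5 to 22 mm short of home.
- heel_lift: Loose brown leather heel lift, 58 x 64 x 8 mm, 50 g, lying in the slide's tray on a floor 25 mm above the table and riding with the slide. Origin at the centre of its underside.
- brown_thread: Bystander: spool of brown thread 44 x 77 x 60 mm, upright on the table; origin at the centre of its underside.
- oil_bottle: Bystander: white oil bottle with a red cap, 42 mm diameter, 141 mm tall; origin at the centre of its underside.
- tape_roll: Bystander: roll of cream tape lying flat, 82 x 86 x 26 mm; origin at the centre of its underside.
- beeswax: Bystander: brown lump of beeswax with black thread grooves, 30 x 46 x 23 mm; origin at the centre of its underside.
Things that resemble listed ones, but are neither listed nor needed, are in the scene too. There is more than one size of the heel_lift; the one meant has the size given above.

How it is judged (in metres and radians):
On the way, in this order (a step that is already met when the one before it is completed fails the run):
1. the cam stands at its low point while the slide is still back (value of joint cam_turn between -0.25 and 0.25 rad and value of joint slide_travel below 0.012 m), for 0.2 s.
2. the slide is pushed fully home (value of joint cam_turn between -0.25 and 0.25 rad and value of joint slide_travel above 0.0425 m), for 0.2 s.
At the end, for the whole second after the job is handed in: Cam within 0.25 rad of its low point and slide within 2.5 mm of fully home; the heel lift lies flat in the tray (tilt under 0.15 rad, height within 10 mm, centre within 55 mm of the push face); all at rest; the four bystanders within 20 mm of where they stood (all of step 2 and z of heel_lift in the frame of cam_jig between 0.015 and 0.035 m and angle between heel_lift's own z axis and vertical below 0.15 rad and horizontal distance between heel_lift and push_face below 0.055 m and linear speed of heel_lift below 0.02 m/s and velocity of joint cam_turn between -0.05 and 0.05 rad/s and distance of each of brown_thread, oil_bottle, tape_roll, beeswax from where it was at the start of the episode below 0.02 m); the robot touches nothing.
It fails at once if the cam lever is gripped or pushed with more than 45 N (contact force between the fingers and cam_lever above 45 N).
It fails at once if the slide is gripped or pushed with more than 60 N (contact force between the fingers and follower_slide above 60 N).
It fails at once if the slide is pushed forward more than 12 mm before the cam is near its low point (0.4 rad) (value of joint slide_travel above 0.012 m and (value of joint cam_turn above 0.4 rad or value of joint cam_turn below -0.4 rad)).
It fails at once if the heel lift is lifted out of the tray (more than 15 mm) (z of heel_lift in the frame of cam_jig above 0.04 m).
It fails at once if a bystander is moved more than 30 mm (distance of any of brown_thread, oil_bottle, tape_roll, beeswax from where it was at the start of the episode above 0.03 m).
It also fails if it takes over 51 s, if anything falls off the work surface, if the arm or the gripper's body presses on something with over 40 N, if the wrist force passes 120 N, or if a joint passes its speed limit or range.

## Robot

A 6-joint arm with a two-finger parallel gripper is mounted at the origin on a cart in front of the work surface, level with it; the furniture and walls round the work are solid. World frame = base frame: x ahead of the robot, y to its left, z up, the work surface at z = 0. Lengths are in m, angles in degrees, forces in N, time in s.
With the tool pointing down it reaches from about 0.4 to 0.825 m from the base axis. Payload 7 kg.
Tool frame: the origin (TCP) lies at the very end of the fingers, on their centre line; the grasp point (between the pads) lies 19 mm behind it (ctrl.grip_depth is the distance from the TCP to the grasp point, in m); z points along the fingers, y is the line along which they close (so a half turn about z gives the same grasp; the last joint's range is limited). The gripper opens to 88 mm and grips with 3 to 60 N. Pads are 19 mm wide; open, the fingers measure 130 mm over their backs; the gripper's body (78 mm by 193 mm) begins 47 mm behind the grasp point.
Start: joints at [-53.795, 20.546, 0.682, 0, -70.136, -16.507], TCP at [0.227, -0.635, 0.206] pointing down, gripper open.
Joint ranges: [-176.03, 176.03], [-82.01, 121.73], [-58.28, 71.71], [-173.87, 95.51], [-174.79, -0.11], [-173.66, 173.66]. Speed limits (degrees/s): [136.94, 136.94, 172.46, 180, 180, 180].

## Interface

Orientations are given as [roll, pitch, yaw] about the fixed x, y, z axes, in that order (R = Rz(yaw) Ry(pitch) Rx(roll)).
In Python, from plant import get_obs, eyes, ctrl, spotter gives the robot as it stands.
- The arm moves only by the shell command python3 -m crank 'ROWS'. ROWS is JSON, one flat list of numbers, 7 for each row, row after row: the turn, a rotation vector about the tool's x, y, z in rad, then the shift along the tool's x, y, z in mm, then the opening, from 0 (shut) to 1 (fully open). A call has 1 to 5 rows; each row shifts and turns the commanded pose from where the row before left it, along the tool's axes as they then stand; what a row does not reach is not made up. A row lasts 1/8 s, in which the tool goes at most 62.5 mm and 10.7 degrees, less where a joint would pass 70% of its speed; a pose out of reach is approached as far as the arm can. A call is refused whole if a number of a shift passes 62.5 or a number of a turn 0.188, either way. A call with a gripper value outside its range is refused whole. The fingers move at their own pace and stop on an object; the grip force is fixed at half the most. Time passes only in rows, so rows that do not move let the fingers close. It gives the time, the measured TCP pose, the force, the opening and the grip force at its end, in the units of the state.
- get_obs(): the state, without advancing time (a new reading comes with each control period).
- eyes.snapshot(name): name is "side" or "top" or "wrist"; returns the picture (384x512x3 uint8, blue, green, red); there is no depth.
- eyes.camera_model(name): a dict with "fx", "fy", "cx", "cy" (pixels), "D" ([k1, k2, p1, p2, k3] as OpenCV has them; the pictures are not rectified), "extrinsics" (4x4, takes a point from camera to world coordinates). Camera axes: x right, y down, z forward; pixel columns grow to the right and rows downward; lengths in m; the calibration is good to about 2 mm. A picture is of the moment at which its call begins: read the wrist's pose just before it. camera_model takes no time and is no camera call; for the wrist camera it gives the pose at the moment of the call.
- ctrl.close_job(): hands the job in; it is judged then, once.
Trained networks look in the newest picture that a camera, given by its name, has taken for a name from the list of things; names that differ only in an ending like _2 or _b are one class to them, and where a whole thing is asked for, a point or a joint stands for the part that bears it (a point fixed in the world has none). Each returns a list of dicts, best first, with "p" (0 to 1); they miss things now and then, are a little off and sometimes report something else, mostly with a low value. They report only what shows in the picture. A call takes as long as a camera call. They do not tell look-alikes from the thing itself.
- spotter.outline_of(camera, target): "region" (384x512 bool, what is visible of it) and "rect" ([left, top, width, height] in pixels, round what is visible of it).
- spotter.place_of(camera, target): "location" ([column, row] in pixels: a listed point, or the origin of a listed thing).
The state is a dict: "clock": time; "joint_pos": joint angles; "qvel": joint speeds; "tau": joint torques, N m; "tool_pos": TCP position; "orientation": TCP orientation; "force": force on the tool from outside, world axes, zero at the start; "moment": the same for the moment, N m; "opening": finger opening in m; "gripper_force": force on a finger pad.
Only numpy, scipy, OpenCV 4.12 (cv2) and the standard library are available. Lean on these libraries where they do the work, as an engineer would, in place of code of your own. Each camera call takes 0.05 s, during which the arm holds its last target. There are 200 camera calls.

## Working session

There is one attempt and no reset: what is moved stays moved. The work goes in short steps, Python scripts to look and compute and a shell command to move; the robot and the scene stay as the last step left them, time stands still between calls to the robot, and variables do not carry over. Pictures are saved under pics/ and viewed, at most 10 in all, crops included, and the job is handed in when it is done.

```bash
mkdir -p pics
cat > h.py <<'E'
import numpy as np, cv2
from plant import get_obs, eyes, ctrl, spotter
from scipy.spatial.transform import Rotation as R
def ray(cam,px,z):
    m=eyes.camera_model(cam);K=np.array([[m['fx'],0,m['cx']],[0,m['fy'],m['cy']],[0,0,1]])
    u=cv2.undistortPoints(np.array([[px]],float),K,np.array(m['D'],float))[0,0]
    T=np.array(m['extrinsics']);d=T[:3,:3]@[u[0],u[1],1];o=T[:3,3]
    return o+d*(z-o[2])/d[2]
Z=dict(cam_pivot=.04,cam_handle=.07,cam_low_point=.03,push_face=.052,cam_jig=0,follower_slide=0,brown_thread=0,oil_bottle=0,tape_roll=0,beeswax=0,heel_lift=.025)
def find(cam,names):
    for n in names:
        for r in spotter.place_of(cam,n)[:2]:
            print(cam,n,round(r['p'],2),np.round(r['location']),np.round(ray(cam,r['location'],Z[n]),3))
E
python3 - <<'E'
from h import *
for c in ('top','side'):
    cv2.imwrite(f'pics/{c}0.png',eyes.snapshot(c)); find(c,list(Z))
o=get_obs();print(o['clock'],o['tool_pos'],o['orientation'])
E
```

```text
top cam_pivot 0.92 [264. 213.] [0.543 0.039 0.04 ]
top cam_handle 0.63 [261. 244.] [0.474 0.046 0.07 ]
top cam_low_point 0.62 [271. 204.] [0.563 0.02  0.03 ]
top cam_low_point 0.54 [266. 212.] [0.545 0.032 0.03 ]
top push_face 0.65 [354. 201.] [ 0.564 -0.163  0.052]
top cam_jig 0.74 [223. 125.] [0.761 0.132 0.   ]
top cam_jig 0.64 [300. 208.] [ 0.555 -0.047  0.   ]
top follower_slide 0.78 [316. 205.] [ 0.562 -0.085  0.   ]
top follower_slide 0.68 [268. 211.] [0.551 0.03  0.   ]
top brown_thread 0.91 [317. 117.] [ 0.774 -0.095  0.   ]
top oil_bottle 0.66 [222. 124.] [0.764 0.133 0.   ]
top tape_roll 0.79 [274. 113.] [0.787 0.009 0.   ]
top heel_lift 0.91 [257. 290.] [0.37  0.059 0.025]
top heel_lift 0.65 [335. 202.] [ 0.565 -0.125  0.025]
side cam_pivot 0.79 [242. 198.] [0.543 0.018 0.04 ]
side cam_handle 0.71 [206. 184.] [0.464 0.052 0.07 ]
side cam_low_point 0.78 [250. 199.] [0.563 0.027 0.03 ]
side push_face 0.85 [269. 233.] [ 0.559 -0.17   0.052]
side push_face 0.23 [334. 203.] [ 0.732 -0.086  0.052]
side cam_jig 0.59 [254. 228.] [ 0.553 -0.058  0.   ]
side follower_slide 0.6 [255. 233.] [ 0.551 -0.08   0.   ]
side brown_thread 0.56 [353. 225.] [ 0.774 -0.105  0.   ]
side oil_bottle 0.89 [315. 182.] [0.778 0.144 0.   ]
side oil_bottle 0.63 [257. 231.] [ 0.557 -0.073  0.   ]
side tape_roll 0.91 [334. 204.] [0.772 0.002 0.   ]
side beeswax 0.52 [172. 256.] [ 0.37  -0.126  0.   ]
side heel_lift 0.75 [168. 212.] [0.367 0.021 0.025]
side heel_lift 0.61 [249. 181.] [0.585 0.143 0.025]
1.2 [ 0.22749296 -0.63548766  0.20614225] [ 1.79999493e+02  1.73379781e-03 -1.60303418e+02]
```

View pics/top0.png

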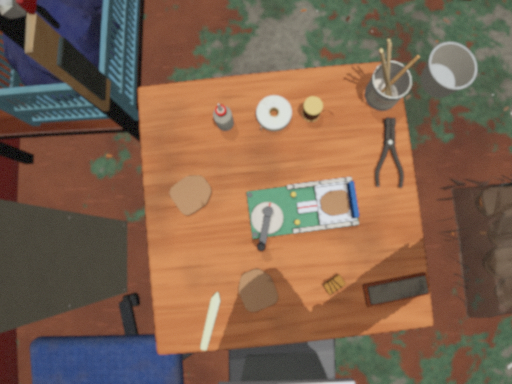

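View pics/side0.png

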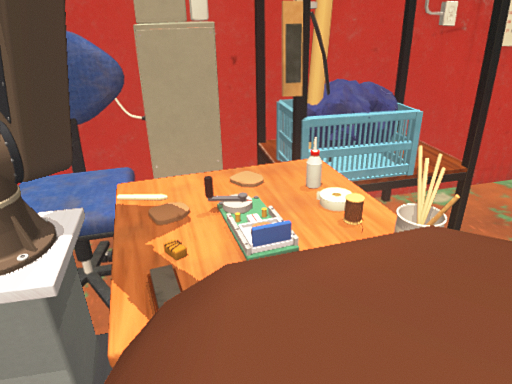

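The top view shows the jig with its x axis near world +y. The cam is at px (266,214), the handle at (262,244) on the robot side, and the blue plate at (353,199). That puts cam_turn at about 1.3 rad, and the way in at z = 0.2 is clear. I'll turn the tool and approach with the fingers shut.

```bash
python3 -m crank '[0,0,-0.134,0,0,0,0, 0,0,-0.134,0,0,0,0, 0,0,-0.134,0,0,0,0, 0,0,0,-50,28,0,0, 0,0,0,-50,28,0,0]'
```

```text
clock: 1.82
tool_pos: [0.2629, -0.5255, 0.2055]
orientation: [180.0, -0.0, -137.3]
force: [0.9, -0.1, 0.4]
opening: 0.0432
gripper_force: 0.0
```

```bash
python3 -m crank '[0,0,0,-50,28,0,0, 0,0,0,-50,28,0,0, 0,0,0,-50,28,0,0, 0,0,0,-50,28,0,0, 0,0,0,-50,28,0,0]' && python3 -m crank '[0,0,0,-50,28,0,0, 0,0,0,-50,28,0,0, 0,0,0,-50,28,0,0, 0,0,0,-25,14,0,0, 0,0,0,0,0,0,0]'
python3 - <<'E'
from h import *
cv2.imwrite('pics/w1.png',eyes.snapshot('wrist'));find('wrist',['cam_pivot','cam_handle','cam_low_point','push_face','cam_jig'])
E
```

```text
clock: 2.45
tool_pos: [0.3519, -0.2524, 0.2065]
orientation: [-179.9, 0.0, -137.3]
force: [0.7, -0.0, 0.8]
opening: 0.0007
gripper_force: 0.0
clock: 3.08
tool_pos: [0.4143, -0.0616, 0.2064]
orientation: [-180.0, 0.0, -137.1]
force: [-0.8, -0.4, -0.5]
opening: 0.0005
gripper_force: 0.0
wrist push_face 0.91 [ 97. 208.] [ 0.565 -0.168  0.052]
```

View pics/w1.png

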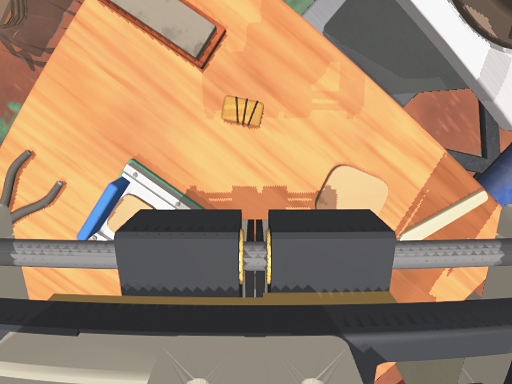

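The wrist picture shows the push plate at px (97,208), which agrees with the top view. The cam is hidden behind the gripper. I'll move beside the handle, descend, then check in the top and side views.

```bash
python3 -m crank '[0,0,0,-36,22,0,0, 0,0,0,-35,21,0,0, 0,0,0,0,0,50,0, 0,0,0,0,0,50,0, 0,0,0,0,0,43,0]'&& python3 -m crank '[0,0,0,0,0,3,0, 0,0,0,0,0,0,0]'
python3 - <<'E'
from h import *
a=eyes.snapshot('top');b=eyes.snapshot('side')
find('top',['cam_handle']);find('side',['cam_handle'])
cv2.imwrite('pics/m1.png',np.hstack([cv2.resize(a[160:310,180:380],(400,300)),cv2.resize(b[140:290,120:320],(400,300))]))
E
```

```text
clock: 4.0
tool_pos: [0.4363, 0.0157, 0.0618]
orientation: [180.0, 0.0, -137.3]
force: [0.3, 0.7, 0.7]
opening: 0.0002
gripper_force: 0.0
clock: 4.25
tool_pos: [0.4375, 0.0163, 0.0612]
orientation: [-180.0, 0.0, -137.3]
force: [0.4, -0.1, -0.2]
opening: 0.0005
gripper_force: 0.0
top cam_handle 0.78 [260. 246.] [0.469 0.047 0.07 ]
side cam_handle 0.82 [208. 184.] [0.467 0.053 0.07 ]
```

View pics/m1.png

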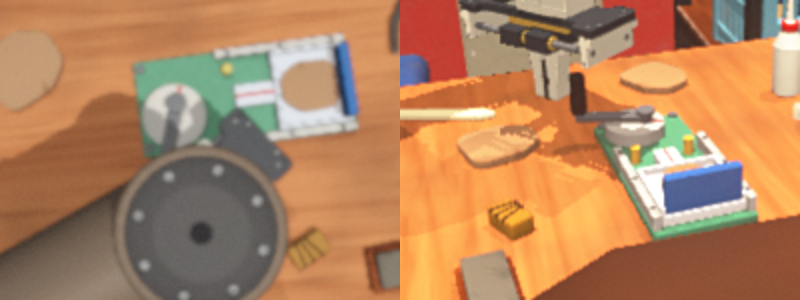

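The handle sits just ahead of the fingers and the approach line is free. I'll start the arc push.

```bash
python3 -m crank '[0,0,0,-13,3,0,0, 0,0,0,-12,3,0,0, 0,0,0,-9,4,0,0, 0,0,0,-9,4,0,0, 0,0,0,-9,2,0,0]' && python3 -m crank '[0,0,0,-9,2,0,0, 0,0,0,-10,0,0,0, 0,0,0,-10,-1,0,0, 0,0,0,-9,-3,0,0, 0,0,0,-9,-3,0,0]'
python3 - <<'E'
from h import *
a=eyes.snapshot('top');b=eyes.snapshot('side')
find('top',['cam_handle','cam_low_point']);find('side',['cam_handle','cam_low_point','cam_pivot'])
cv2.imwrite('pics/m2.png',np.hstack([cv2.resize(a[160:310,180:380],(400,300)),cv2.resize(b[140:290,120:320],(400,300))]))
E
```

```text
clock: 5.08
tool_pos: [0.4602, 0.0624, 0.0591]
orientation: [179.8, -0.4, -137.3]
force: [-11.6, -2.1, 3.7]
opening: 0.0003
gripper_force: 4.9
clock: 5.7
tool_pos: [0.499, 0.091, 0.0587]
orientation: [179.9, -0.4, -137.3]
force: [-6.9, -2.4, 0.0]
opening: 0.0002
gripper_force: 2.9
side cam_handle 0.61 [225. 173.] [0.519 0.112 0.07 ]
side cam_low_point 0.92 [251. 202.] [0.563 0.011 0.03 ]
side cam_pivot 0.97 [244. 198.] [0.546 0.018 0.04 ]
```

View pics/m2.png

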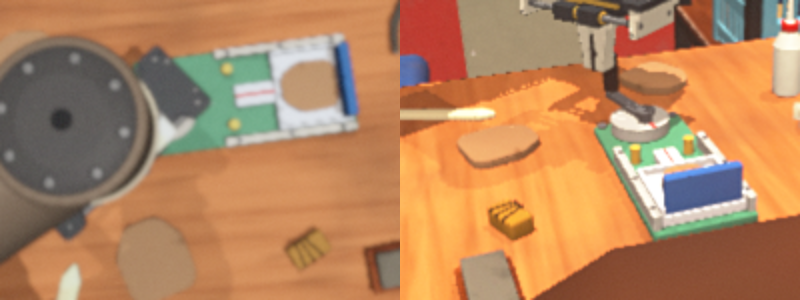

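The lever is now about 15° short of straight. I'll push the rest, back off, rise and check.

```bash
python3 -m crank '[0,0,0,-6,-4,0,0, 0,0,0,-6,-4,0,0, 0,0,0,-6,-3,0,0, 0,0,0,0,0,0,0]' && python3 -m crank '[0,0,0,20,0,0,0, 0,0,0,20,0,0,0, 0,0,0,0,0,-60,0, 0,0,0,0,0,-60,0, 0,0,0,60,0,0,0]' && python3 -m crank '[0,0,0,40,-45,0,0, 0,0,0,40,-45,0,0, 0,0,0,0,-60,0,0, 0,0,0,0,0,0,0]'
python3 - <<'E'
from h import *
a=eyes.snapshot('top');b=eyes.snapshot('side')
N=['cam_handle','cam_low_point','cam_pivot','push_face']
find('top',N);find('side',N)
cv2.imwrite('pics/m3.png',np.hstack([cv2.resize(a[160:310,180:380],(400,300)),cv2.resize(b[140:290,120:320],(400,300))]))
E
```

```text
clock: 6.55
tool_pos: [0.5224, 0.0961, 0.0601]
orientation: [180.0, -0.0, -137.3]
force: [-3.2, -0.6, -1.3]
opening: 0.0006
gripper_force: 1.9
clock: 7.18
tool_pos: [0.4534, 0.0294, 0.1854]
orientation: [-179.7, 0.6, -137.1]
force: [-0.4, -0.8, -1.7]
opening: 0.0002
gripper_force: 0.0
clock: 7.68
tool_pos: [0.4929, -0.1398, 0.1801]
orientation: [-179.9, 0.0, -137.5]
force: [-0.5, -0.2, -0.4]
opening: 0.0006
gripper_force: 0.0
side cam_handle 0.62 [230. 172.] [0.532 0.117 0.07 ]
side cam_low_point 0.7 [244. 203.] [0.545 0.008 0.03 ]
side cam_low_point 0.52 [256. 235.] [ 0.54  -0.136  0.03 ]
side cam_pivot 0.69 [243. 197.] [0.546 0.021 0.04 ]
side cam_pivot 0.48 [247. 207.] [ 0.544 -0.031  0.04 ]
side push_face 0.64 [267. 232.] [ 0.556 -0.165  0.052]
```

View pics/m3.png

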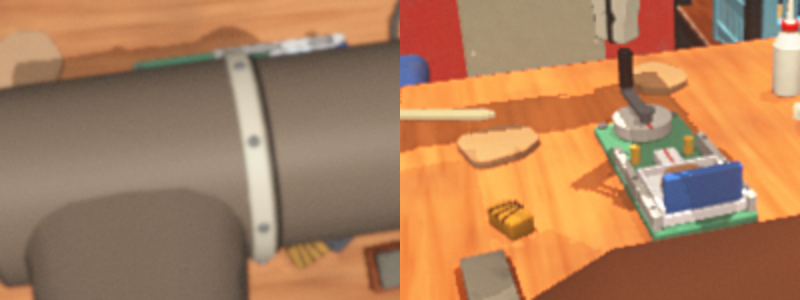

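The side view shows the lever pointing straight ahead and the red mark at (650,127) in the crop, facing the nose. The handle angle is about 97°, against 96° for the jig axis. Next I go behind the blue plate.

```bash
python3 -m crank '[0,0,0.159,0,0,0,0, 0,0,0.159,0,0,0,0, 0,0,0.159,0,0,0,0, 0,0,0.159,0,0,0,0, 0,0,0,0,0,0,0]' && python3 -m crank '[0,0,0,-33,-43,0,0, 0,0,0,-33,-43,0,0, 0,0,0,0,0,50,0, 0,0,0,0,0,50,0, 0,0,0,0,0,35,0]' && python3 -m crank '[0,0,0,0,0,0,0, 0,0,0,0,0,0,0]'
python3 - <<'E'
from h import *
a=eyes.snapshot('top');b=eyes.snapshot('side')
N=['cam_handle','cam_low_point','cam_pivot','push_face']
find('top',N);find('side',N)
cv2.imwrite('pics/m4.png',np.hstack([cv2.resize(a[160:310,180:380],(400,300)),cv2.resize(b[140:290,120:320],(400,300))]))
E
```

```text
clock: 8.8
tool_pos: [0.4921, -0.1361, 0.1802]
orientation: [180.0, 0.0, -173.6]
force: [0.4, -0.7, 0.9]
opening: 0.0005
gripper_force: 0.0
clock: 9.43
tool_pos: [0.5662, -0.2146, 0.0428]
orientation: [180.0, -0.1, -173.5]
force: [0.2, 0.4, 0.9]
opening: 0.0006
gripper_force: 0.0
clock: 9.68
tool_pos: [0.5683, -0.2148, 0.0466]
orientation: [-180.0, 0.1, -173.6]
force: [-0.9, -0.3, 0.5]
opening: 0.0003
gripper_force: 0.0
top cam_handle 0.63 [231. 214.] [0.541 0.109 0.07 ]
top cam_low_point 0.84 [277. 211.] [0.546 0.008 0.03 ]
top cam_pivot 0.84 [269. 212.] [0.544 0.026 0.04 ]
side cam_handle 0.85 [228. 172.] [0.528 0.117 0.07 ]
side cam_low_point 0.71 [244. 204.] [0.544 0.003 0.03 ]
side cam_low_point 0.4 [351. 224.] [ 0.745 -0.144  0.03 ]
side cam_pivot 0.95 [241. 198.] [0.539 0.018 0.04 ]
side cam_pivot 0.65 [268. 232.] [ 0.562 -0.148  0.04 ]
side push_face 0.95 [266. 234.] [ 0.551 -0.171  0.052]
side push_face 0.43 [255. 228.] [ 0.537 -0.146  0.052]
```

View pics/m4.png

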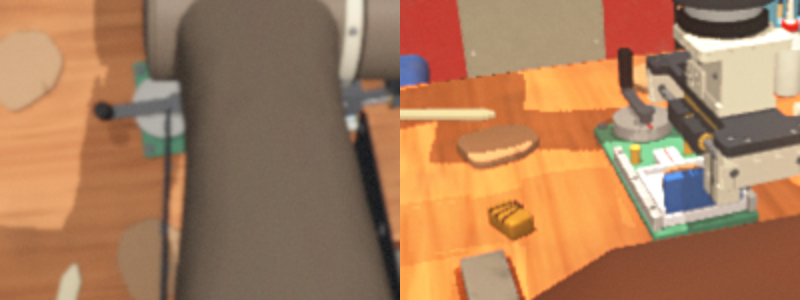

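The cam is square: in the top view the handle is at px (231,214) and the pivot at (269,212), in line with the jig. The fingers stand behind the plate, so I can push.

```bash
python3 -m crank '[0,0,0,0,8,0,0, 0,0,0,0,8,0,0, 0,0,0,0,8,0,0, 0,0,0,0,6,0,0, 0,0,0,0,6,0,0]' && python3 -m crank '[0,0,0,0,6,0,0, 0,0,0,0,6,0,0, 0,0,0,0,6,0,0, 0,0,0,0,0,0,0]'
```

```text
clock: 10.8
tool_pos: [0.5633, -0.1786, 0.0453]
orientation: [-180.0, 0.0, -173.7]
force: [-0.1, -2.9, -0.6]
opening: 0.0006
gripper_force: 1.2
clock: 11.3
tool_pos: [0.5613, -0.1604, 0.0452]
orientation: [180.0, 0.0, -173.7]
force: [-0.6, 0.2, 0.4]
opening: 0.0004
gripper_force: 0.3
```

```bash
python3 -m crank '[0,0,0,0,5,0,0, 0,0,0,0,5,0,0, 0,0,0,0,4,0,0]' && python3 -m crank '[0,0,0,0,3,0,0, 0,0,0,0,3,0,0]'&& python3 -m crank '[0,0,0,0,2,0,0, 0,0,0,0,2,0,0]'
```

```text
clock: 11.68
tool_pos: [0.5598, -0.1469, 0.0452]
orientation: [-180.0, 0.0, -173.7]
force: [1.4, -3.7, 0.5]
opening: 0.0002
gripper_force: 1.4
clock: 11.92
tool_pos: [0.5592, -0.1409, 0.0452]
orientation: [-180.0, 0.0, -173.7]
force: [2.3, -3.5, 0.4]
opening: 0.0005
gripper_force: 1.4
clock: 12.18
tool_pos: [0.5587, -0.1371, 0.0452]
orientation: [-180.0, 0.0, -173.7]
force: [1.3, -3.0, 1.4]
opening: 0.0002
gripper_force: 1.4
```

```bash
for i in 1; do python3 -m crank '[0,0,0,0,2,0,0, 0,0,0,0,2,0,0]'; python3 -m crank '[0,0,0,0,2,0,0, 0,0,0,0,1,0,0]'; done
```

```text
clock: 12.42
tool_pos: [0.5584, -0.1341, 0.0455]
orientation: [-179.9, 0.0, -173.7]
force: [0.7, -7.9, 8.7]
opening: 0.0003
gripper_force: 5.2
clock: 12.68
tool_pos: [0.5583, -0.1316, 0.0463]
orientation: [-179.9, 0.0, -173.7]
force: [-0.1, -7.8, 9.6]
opening: 0.0003
gripper_force: 5.1
```

The force has gone up, with an upward share. I'll look before pushing more.

Run:
```python
from h import *
a=eyes.snapshot('side');w=eyes.snapshot('wrist')
N=['cam_handle','cam_low_point','push_face','heel_lift']
find('side',N)
cv2.imwrite('pics/m5.png',np.hstack([cv2.resize(a[165:265,190:310],(400,333),interpolation=cv2.INTER_CUBIC),cv2.resize(w,(400,333))]))
```

```text
side cam_handle 0.56 [231. 169.] [0.537 0.131 0.07 ]
side cam_low_point 0.66 [352. 225.] [ 0.746 -0.149  0.03 ]
side cam_low_point 0.56 [245. 202.] [0.55  0.015 0.03 ]
side push_face 0.69 [262. 224.] [ 0.554 -0.131  0.052]
side heel_lift 0.77 [171. 214.] [0.373 0.011 0.025]
side heel_lift 0.54 [254. 224.] [ 0.549 -0.084  0.025]
```

View pics/m5.png

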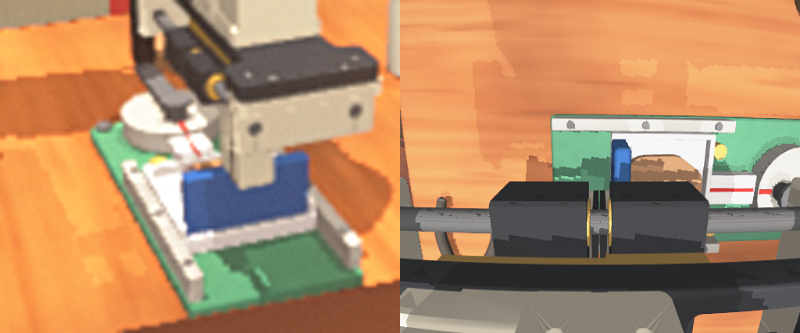

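The wrist view shows the tray front at the brass post, at px (715,152), and the nose close to the red mark. One more small push will show whether it is seated.

```bash
python3 -m crank '[0,0,0,0,2,0,0, 0,0,0,0,0,0,0]'; python3 -m crank '[0,0,0,0,2,0,0, 0,0,0,0,0,0,0]'
```

```text
clock: 13.22
tool_pos: [0.5583, -0.1292, 0.0465]
orientation: [-179.9, 0.1, -173.7]
force: [0.7, -7.0, 9.3]
opening: 0.0004
gripper_force: 4.7
clock: 13.48
tool_pos: [0.5581, -0.1271, 0.0465]
orientation: [-179.9, 0.1, -173.7]
force: [0.1, -7.5, 9.2]
opening: 0.0006
gripper_force: 4.7
```

Run:
```python
from h import *
o=get_obs();print(o['force'],o['moment'],o['tool_pos'])
w=eyes.snapshot('wrist');a=eyes.snapshot('side');find('side',['push_face','cam_handle','follower_slide'])
find('wrist',['push_face','cam_low_point','heel_lift','follower_slide','cam_pivot'])
cv2.imwrite('pics/m6.png',np.hstack([cv2.resize(a[160:250,215:305],(400,400),interpolation=cv2.INTER_CUBIC),cv2.resize(w[115:315,190:390],(400,400),interpolation=cv2.INTER_CUBIC)]))
# project jig points into wrist: dist from pivot
for px in [(368,190),(228,145),(270,150)]: print(px,ray('wrist',px,.03))
```

```text
[ 0.09899312 -7.52526176  9.21846862] [-2.56861903 -0.06376412 -0.01490087] [ 0.55809605 -0.12708587  0.04650336]
side push_face 0.96 [260. 221.] [ 0.552 -0.122  0.052]
side push_face 0.55 [172. 256.] [ 0.373 -0.202  0.052]
side cam_handle 0.8 [230. 173.] [0.531 0.106 0.07 ]
side follower_slide 0.75 [252. 223.] [ 0.555 -0.035  0.   ]
wrist cam_low_point 0.6 [449. 217.] [0.546 0.006 0.03 ]
wrist heel_lift 0.95 [326. 217.] [ 0.556 -0.078  0.025]
wrist follower_slide 0.72 [327. 218.] [ 0.565 -0.07   0.   ]
wrist cam_pivot 0.62 [492. 224.] [0.544 0.031 0.04 ]
(368, 190) [ 0.5331875 -0.054705   0.03     ]
(228, 145) [ 0.51434279 -0.14800477  0.03      ]
(270, 150) [ 0.51456409 -0.12158201  0.03      ]
```

View pics/m6.png

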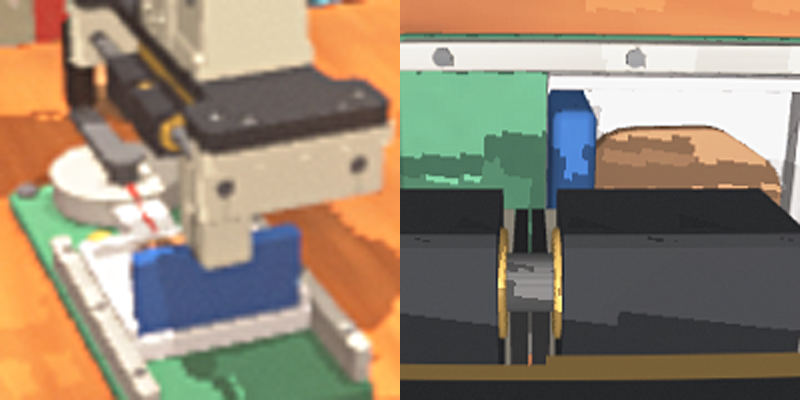

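Push face is at about y = -0.122 and the expected home is also about -0.122. Forces are far under the limits, so I'll go on gently until there's a clear hard stop.

```bash
python3 -m crank '[0,0,0,0,2,0,0, 0,0,0,0,0,0,0]'; python3 -m crank '[0,0,0,0,2,0,0, 0,0,0,0,0,0,0]'
```

```text
clock: 14.22
tool_pos: [0.558, -0.1251, 0.0466]
orientation: [-179.9, 0.1, -173.7]
force: [0.3, -8.3, 10.5]
opening: 0.0005
gripper_force: 4.8
clock: 14.48
tool_pos: [0.5578, -0.1233, 0.0467]
orientation: [-179.9, 0.1, -173.7]
force: [0.6, -6.8, 10.8]
opening: 0.0003
gripper_force: 5.2
```

```bash
cat > b.py <<'E'
from h import *
w=eyes.snapshot('wrist').astype(int);B,G,Rr=w[...,0],w[...,1],w[...,2]
m=(B>Rr+50)&(B>G+30);m[:, :150]=0;m[:,350:]=0;ys,xs=np.where(m)
print('blue',xs.min(),xs.max(),ys.min(),ys.max())
for r in range(ys.min()+4,ys.max(),8):
    c=xs[ys==r]
    print(r,c.min(),c.max(),np.round(ray('wrist',(c.min(),r),.067),4)[:2],np.round(ray('wrist',(c.max(),r),.067),4)[:2])
m=(Rr>150)&(G<90)&(B<90);ys,xs=np.where(m)
k=(xs>330)&(ys>150)&(ys<240);xs,ys=xs[k],ys[k];u=np.unique(xs);print('red cols',u)
for c in (u.min(),u.max()) if len(u) else []: print(c,np.round(ray('wrist',(c,ys[xs==c].mean()),.03),4))
E
python3 b.py
```

```text
blue 258 280 160 218
164 259 276 [ 0.5174 -0.1249] [ 0.5164 -0.1162]
172 259 279 [ 0.5216 -0.1244] [ 0.5204 -0.1141]
180 258 280 [ 0.5258 -0.1244] [ 0.5246 -0.113 ]
188 259 280 [ 0.53   -0.1234] [ 0.5288 -0.1125]
196 259 279 [ 0.5344 -0.1229] [ 0.5332 -0.1124]
204 259 279 [ 0.5387 -0.1224] [ 0.5376 -0.1119]
212 259 267 [ 0.5432 -0.1219] [ 0.5427 -0.1176]
red cols [385 386 387 388 389 390 391 392 393 394 395 396 397 398 399 400 401 402
 403 404 405 406 407 408 409 410 411 412 413 414 415 416 417 418 419 420
 421 422 423 424 425 426 427 428 429 430 431 432 433 434 435 436 437 438
 439 440 448 449 450 451 452 453 454 455 456 457 458 459 460 461 462 463
 464]
385 [ 0.5508 -0.0352  0.03  ]
464 [0.5464 0.0218 0.03  ]
```

Between the last wrist pictures the plate's image moved back by as much as the camera went forward (col 271→264→259). So the plate has stood still since y = -0.133, where the force stepped up. The nose-to-low-point gap of about 2 mm also says home. I'll back off and re-measure.

```bash
python3 -m crank '[0,0,0,0,-5,0,0, 0,0,0,0,-10,0,0, 0,0,0,0,-20,0,0, 0,0,0,0,-30,0,0, 0,0,0,0,0,0,0]'; python3 b.py; python3 -m crank '[0,0,0,0,0,-50,0, 0,0,0,0,0,-60,0, 0,0,0,0,-50,0,0, 0,0,0,0,-50,0,0, 0,0,0,0,0,0,0]'
python3 - <<'E'
from h import *
a=eyes.snapshot('top');b=eyes.snapshot('side');N=['push_face','cam_handle','cam_pivot','cam_low_point','heel_lift','follower_slide','brown_thread','oil_bottle','tape_roll','beeswax']
find('top',N);find('side',N)
cv2.imwrite('pics/m7.png',np.hstack([cv2.resize(a[160:310,180:380],(400,300)),cv2.resize(b[150:250,200:333],(400,300))]))
E
```

```text
clock: 15.15
tool_pos: [0.5634, -0.1876, 0.0448]
orientation: [180.0, -0.1, -173.8]
force: [-0.3, 0.2, 0.7]
opening: 0.0002
gripper_force: 0.0
blue 288 317 162 209
166 289 309 [ 0.5219 -0.1733] [ 0.5208 -0.1631]
174 289 316 [ 0.526  -0.1727] [ 0.5245 -0.1589]
182 289 317 [ 0.5302 -0.1721] [ 0.5286 -0.1577]
190 289 317 [ 0.5344 -0.1716] [ 0.5328 -0.1571]
198 289 316 [ 0.5387 -0.171 ] [ 0.5372 -0.1569]
206 292 316 [ 0.5428 -0.1688] [ 0.5415 -0.1562]
red cols [415 416 417 418 419 420 421 422 423 424 425 426 427 428 429 430 431 432
 433 434 435 436 437 438 439 440 441 442 443 444 445 446 447 448 449 450
 451 452 453 454 455 456 457 458 459 460 461 462 463 464 465 466 467]
415 [ 0.5551 -0.0786  0.03  ]
467 [ 0.5507 -0.0411  0.03  ]
clock: 15.82
tool_pos: [0.5744, -0.2878, 0.1541]
orientation: [180.0, -0.1, -173.9]
force: [-0.1, 0.2, -0.8]
opening: 0.0001
gripper_force: 0.0
top cam_handle 0.83 [229. 214.] [0.54  0.114 0.07 ]
top cam_pivot 0.92 [266. 213.] [0.543 0.033 0.04 ]
top cam_low_point 0.74 [276. 213.] [0.542 0.01  0.03 ]
top heel_lift 0.98 [253. 288.] [0.375 0.066 0.025]
top heel_l
[... 213 characters left out ...]
p oil_bottle 0.58 [224. 125.] [0.762 0.13  0.   ]
top tape_roll 0.97 [272. 116.] [0.779 0.013 0.   ]
side push_face 0.97 [270. 233.] [ 0.56  -0.171  0.052]
side cam_handle 0.75 [228. 170.] [0.528 0.129 0.07 ]
side cam_pivot 0.98 [244. 198.] [0.547 0.018 0.04 ]
side cam_low_point 0.55 [246. 205.] [0.547 0.001 0.03 ]
side heel_lift 0.88 [169. 214.] [0.37  0.011 0.025]
side heel_lift 0.77 [250. 181.] [0.588 0.142 0.025]
side follower_slide 0.74 [256. 231.] [ 0.555 -0.072  0.   ]
side follower_slide 0.62 [243. 196.] [0.562 0.109 0.   ]
side brown_thread 0.37 [268. 234.] [ 0.577 -0.093  0.   ]
side tape_roll 0.93 [335. 202.] [0.781 0.011 0.   ]
side beeswax 0.57 [175. 255.] [ 0.375 -0.123  0.   ]
```

View pics/m7.png

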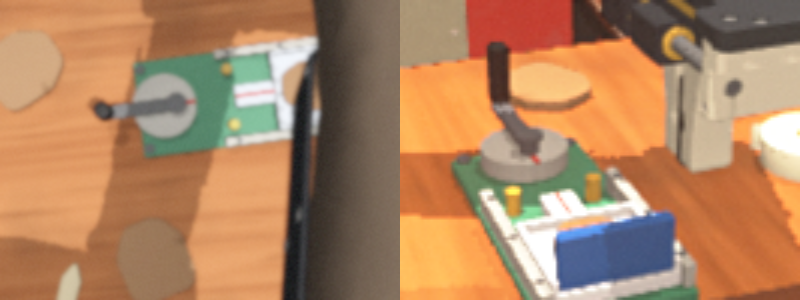

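The picture shows the slide dragged back: the blue plate is at its start position (side px 270,233). At z = 0.045 the wider upper part of the fingers rode up onto the plate's top edge, which explains the upward force, and it pulled the slide back as I retreated. The cam is still square. I'll repeat about 10 mm higher so only the thin tips touch.

```bash
python3 -m crank '[0,0,0,0,40,0,0, 0,0,0,0,38,0,0, 0,0,0,0,0,50,0, 0,0,0,0,0,48,0, 0,0,0,0,0,0,0]'; python3 -m crank '[0,0,0,0,8,0,0, 0,0,0,0,8,0,0, 0,0,0,0,8,0,0, 0,0,0,0,6,0,0, 0,0,0,0,6,0,0]'; python3 -m crank '[0,0,0,0,6,0,0, 0,0,0,0,6,0,0, 0,0,0,0,6,0,0, 0,0,0,0,5,0,0, 0,0,0,0,5,0,0]'
```

```text
clock: 17.55
tool_pos: [0.5636, -0.2083, 0.054]
orientation: [179.9, -0.4, -173.7]
force: [-0.9, 0.5, 0.2]
opening: 0.0004
gripper_force: 0.0
clock: 18.18
tool_pos: [0.5627, -0.1725, 0.0576]
orientation: [-180.0, 0.0, -173.7]
force: [0.4, -0.9, 0.7]
opening: 0.0003
gripper_force: 0.0
clock: 18.8
tool_pos: [0.5595, -0.1448, 0.0571]
orientation: [180.0, -0.0, -173.7]
force: [-0.3, 0.2, 0.4]
opening: 0.0002
gripper_force: 0.0
```

```bash
python3 b.py | sed -n '1,5p'
python3 - <<'E'
from h import *
eyes.snapshot('side');find('side',['push_face'])
for r in spotter.outline_of('side','push_face')[:1]: print(r['rect'])
T=np.array([[*get_obs()['tool_pos']]]);m=eyes.camera_model('side');E=np.linalg.inv(np.array(m['extrinsics']))
K=np.array([[m['fx'],0,m['cx']],[0,m['fy'],m['cy']],[0,0,1]])
print(cv2.projectPoints(T,cv2.Rodrigues(E[:3,:3])[0],E[:3,3],K,np.array(m['D'],float))[0])
E
```

```text
blue 217 240 158 208
162 223 239 [ 0.5219 -0.1653] [ 0.5209 -0.1566]
170 218 239 [ 0.5266 -0.1677] [ 0.5254 -0.1562]
178 218 239 [ 0.5311 -0.1673] [ 0.5299 -0.1557]
186 218 238 [ 0.5357 -0.1669] [ 0.5345 -0.1558]
side push_face 0.77 [270. 233.] [ 0.56  -0.17   0.052]
side push_face 0.22 [242. 212.] [ 0.524 -0.073  0.052]
[235.4, 216.7, 55.9, 39.1]
[[[266.24857789 224.2949899 ]]]
```

The plate hasn't moved (face still about -0.166) though the tool is past it, so the real fingertips pass above the plate. They end about 20 mm higher than the reported TCP. I'll rise, go back and come down to a reported z of 0.030, which is clear of the rails and table either way.

```bash
python3 -m crank '[0,0,0,0,0,-30,0, 0,0,0,0,-35,0,0, 0,0,0,0,-35,0,0, 0,0,0,0,0,30,0, 0,0,0,0,0,14,0]'; python3 -m crank '[0,0,0,0,0,13,0, 0,0,0,0,0,0,0]'; python3 -m crank '[0,0,0,0,8,0,0, 0,0,0,0,6,0,0, 0,0,0,0,6,0,0, 0,0,0,0,4,0,0, 0,0,0,0,0,0,0]'
```

```text
clock: 19.62
tool_pos: [0.566, -0.2152, 0.0416]
orientation: [180.0, -0.1, -173.8]
force: [-0.0, -0.2, -0.5]
opening: 0.0001
gripper_force: 0.0
clock: 19.88
tool_pos: [0.5666, -0.2143, 0.0293]
orientation: [180.0, -0.1, -173.7]
force: [0.0, -0.6, 0.7]
opening: 0.0004
gripper_force: 0.0
clock: 20.5
tool_pos: [0.5646, -0.1905, 0.0304]
orientation: [-180.0, 0.0, -173.7]
force: [-0.2, -0.8, -0.4]
opening: 0.0003
gripper_force: 0.0
```

```bash
python3 -m crank '[0,0,0,0,5,0,0, 0,0,0,0,5,0,0, 0,0,0,0,5,0,0, 0,0,0,0,5,0,0, 0,0,0,0,5,0,0]'; python3 -m crank '[0,0,0,0,5,0,0, 0,0,0,0,5,0,0, 0,0,0,0,5,0,0]'; python3 b.py | sed -n '1,5p'
```

```text
clock: 21.12
tool_pos: [0.5618, -0.1658, 0.0301]
orientation: [-180.0, 0.0, -173.7]
force: [1.5, -2.9, -2.1]
opening: 0.0005
gripper_force: 1.7
clock: 21.5
tool_pos: [0.5602, -0.1507, 0.0301]
orientation: [180.0, 0.0, -173.7]
force: [1.3, -2.9, -2.7]
opening: 0.0001
gripper_force: 1.7
blue 283 313 166 208
170 284 304 [ 0.5184 -0.1405] [ 0.5173 -0.1313]
178 284 310 [ 0.5221 -0.14  ] [ 0.5208 -0.128 ]
186 283 313 [ 0.526 -0.14 ] [ 0.5244 -0.126 ]
194 283 312 [ 0.5298 -0.1395] [ 0.5283 -0.1258]
```

The slide now moves with a clean 3 N push, with about 18 mm left.

```bash
python3 -m crank '[0,0,0,0,4,0,0, 0,0,0,0,4,0,0, 0,0,0,0,4,0,0, 0,0,0,0,0,0,0]'; python3 -m crank '[0,0,0,0,2,0,0, 0,0,0,0,2,0,0]'; python3 -m crank '[0,0,0,0,2,0,0, 0,0,0,0,0,0,0]'
```

```text
clock: 22.05
tool_pos: [0.5587, -0.1386, 0.0302]
orientation: [180.0, -0.0, -173.7]
force: [-0.5, 0.4, 0.2]
opening: 0.0007
gripper_force: 0.0
clock: 22.3
tool_pos: [0.5585, -0.1375, 0.0303]
orientation: [-179.8, -0.0, -173.7]
force: [4.1, -24.6, -5.8]
opening: 0.0002
gripper_force: 12.6
clock: 22.55
tool_pos: [0.5585, -0.1374, 0.0304]
orientation: [-179.7, -0.0, -173.7]
force: [5.0, -28.8, -6.9]
opening: -0.0001
gripper_force: 14.3
```

```bash
python3 -m crank '[0,0,0,0,1,0,0, 0,0,0,0,0,0,0]'
```

```text
clock: 22.8
tool_pos: [0.5585, -0.1374, 0.0304]
orientation: [-179.7, -0.0, -173.7]
force: [5.7, -33.4, -7.8]
opening: 0.0004
gripper_force: 17.2
```

That is a hard stop: the tool stays at -0.1374 while the force climbs to 33 N. I'll back off slowly and check.

```bash
python3 -m crank '[0,0,0,0,-5,0,0, 0,0,0,0,-10,0,0, 0,0,0,0,-20,0,0, 0,0,0,0,-25,0,0, 0,0,0,0,0,0,0]'; python3 b.py | sed -n '1,5p'; python3 -m crank '[0,0,0,0,0,-60,0, 0,0,0,0,0,-60,0, 0,0,0,0,-60,0,0, 0,0,0,0,-60,0,0, 0,0,0,0,0,0,0]'
python3 - <<'E'
from h import *
N=['push_face','cam_handle','cam_pivot','cam_low_point','follower_slide','brown_thread','oil_bottle','tape_roll','beeswax']
for c in ('top','side'): eyes.snapshot(c);find(c,N)
E
```

```text
clock: 23.42
tool_pos: [0.5647, -0.1936, 0.0301]
orientation: [180.0, 0.0, -173.8]
force: [-1.2, -1.1, -0.3]
opening: 0.0003
gripper_force: 0.0
clock: 24.1
tool_pos: [0.5774, -0.3141, 0.1495]
orientation: [180.0, -0.0, -173.9]
force: [-0.0, 1.3, -0.2]
opening: 0.0003
gripper_force: 0.0
top push_face 0.85 [335. 203.] [ 0.559 -0.121  0.052]
top cam_handle 0.56 [229. 210.] [0.549 0.113 0.07 ]
top cam_pivot 0.96 [268. 216.] [0.537 0.028 0.04 ]
top cam_low_point 0.69 [276. 210.] [0.549 0.01  0.03 ]
top cam_low_point 0.29 [302. 210.] [ 0.549 -0.048  0.03 ]
top follower_slide 0.85 [298. 211.] [ 0.549 -0.042  0.   ]
top oil_bottle 0.85 [222. 125.] [0.76  0.134 0.   ]
top tape_roll 0.8 [273. 117.] [0.776 0.01  0.   ]
top beeswax 0.51 [333. 284.] [ 0.377 -0.116  0.   ]
side push_face 0.83 [258. 220.] [ 0.55  -0.117  0.052]
side push_face 0.5 [253. 226.] [ 0.534 -0.137  0.052]
side cam_handle 0.55 [232. 172.] [0.534 0.109 0.07 ]
side cam_pivot 0.8 [244. 196.] [0.549 0.029 0.04 ]
side cam_low_point 0.81 [248. 205.] [ 0.553 -0.001  0.03 ]
side follower_slide 0.6 [250. 220.] [ 0.552 -0.022  0.   ]
side brown_thread 0.63 [356. 223.] [ 0.785 -0.096  0.   ]
side tape_roll 0.67 [334. 203.] [0.776 0.01  0.   ]
side tape_roll 0.16 [256. 225.] [ 0.56  -0.046  0.   ]
side beeswax 0.74 [175. 254.] [ 0.376 -0.117  0.   ]Traceback (most recent call last):
  File "b.py", line 4, in <module>
    print('blue',xs.min(),xs.max(),ys.min(),ys.max())
                 ~~~~~~^^
    return umr_minimum(a, axis, None, out, keepdims, initial, where)
ValueError: zero-size array to reduction operation minimum which has no identity
```

```bash
python3 -c "
from plant import ctrl
print(ctrl.close_job())"
```

```text
the job is handed in; nothing more can be done
None
```

The job is handed in, with no verdict returned: the last camera check showed the cam at its low point, the slide home and the bystanders in place. The slide took two pushes, because the first retreat dragged it back to its start. I did not re-check the heel lift after the second push.

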